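Hold a spring clip gaping over a treatment card

TASK

Pull the card carriage by its upright post all the way out from under the small shelf. Then pick up the spring clip by squeezing its handles together until it gapes wide, and hold it open over the middle of the card's top edge, square to the card, with one jaw well down on each side and the clip clear of the card, ready for a colleague to slip a sheet in. Finish while still holding it open there, and leave the other things on the table where they are.

Things in the scene. Friction and masses are not known exactly. Their poses are not given: they have to be found in the camera images.
- carriage (a joint): How far the card carriage is drawn out along its straight track, m: 0 fully under the shelf, 0.15 at its front stop (fully out). Starts between 0 and 0.03, slides with about 2 N of friction, stays where it is left. It moves along the card's -x axis (towards the robot).
- pull_post (a point): Top centre of the carriage's upright round steel pull post, 22 mm diameter, standing 44 mm above the carriage's flat tongue; this point is 60 mm above the table and 125 mm in front (card -x) of the card. Moves with the carriage. The shelf's front edge is 75 mm behind the post when the carriage is fully in.
- card (a point): Middle of the top edge of a rigid white plastic card, 4 mm thick, 110 mm wide, upright in a grey block on the carriage, showing 94 mm above it. This point is 130 mm above the table. x: the card's thickness direction, level, pointing away from the robot towards the shelf; y along the top edge; z up. It starts under the shelf; fully out it stands 100 mm in front of the shelf's edge.
- station: Fixed track with a small grey shelf bridging its far end. Origin: on the table below the card's place when fully out; axes as the card's. The shelf, on four white posts, spans x 100 to 250 mm, y -135 to 135 mm, underside 165 mm, top 179 mm above the table; a box 22 mm high lies on it from x 160 mm.
- clip: Grey plastic spring clip, 36 mm wide along x, 101 mm tall, about 90 g, standing on its closed jaws, handles up in a V. Origin: pivot pin (along x), 50 mm above the table at the start. y: across the jaws, the line along which the handles are squeezed; z up. The frame belongs to the -y half, which tilts 0.25 rad when squeezed. Jaws 13 mm thick each, 50 mm down from the pivot.
- clip_jaw (a joint): Opening angle between the clip's halves, rad: 0 shut (at rest), 0.5 wide open at its stop, lips 27 mm apart. Handles: plates 30 mm wide reaching 50 mm above the pivot, 52 mm over their outer tops at rest; squeezed to the stop they are parallel, 28 mm over the outside. Spring: 4 N at the handle tops to start opening, about 10 N at mid-handle wide open; snaps shut when released.
- lip_a (a point): Inner lower edge (lip), mid-width, of the clip's -y jaw, 50 mm below the pivot at rest.
- lip_b (a point): Inner lower edge (lip), mid-width, of the clip's +y jaw, 50 mm below the pivot at rest; 2 mm from the other lip when shut.
- jar: Bystander: short white jar, 52 mm diameter, 85 mm tall; origin under its centre. It and the clip stand on opposite sides of the card track, either way round.
- tape_roll: Bystander: white ring lying flat, 60 mm diameter, 22 mm high; origin under its centre.
- flask: Bystander: glass bottle, 60 mm diameter, 150 mm tall; origin under its centre.
- beaker: Bystander: open steel cup, 72 mm diameter, 75 mm tall; origin under its centre.
- spatula: Bystander: flat steel spatula 170 mm long, lying on the table.
- slip_box: Bystander: cardboard box 90 x 60 x 30 mm; origin under its centre.

How it is judged (in metres and radians):
On the way, in this order (a step that is already met when the one before it is completed fails the run):
1. the card carriage is drawn out to its stop (value of joint carriage above 0.142 m), for 0.2 s.
2. the clip is squeezed open and lifted clear of the table (value of joint clip_jaw above 0.3 rad and height (world z) of clip above 0.09 m and contact force between the fingers and clip above 3 N), for 0.2 s.
At the end, for the whole second after the job is handed in: Carriage within 8 mm of its stop; clip open over 0.3 rad, held still by the fingers (over 3 N); lips 8 mm or more below the card's top edge, one each side, 6 mm or more from its mid-plane; pivot within 30 mm of mid-edge, square within 0.3 rad, card and shelf not touched (under 0.5 N) (value of joint carriage above 0.142 m and value of joint clip_jaw above 0.3 rad and ((x of lip_a in the frame of card below -0.006 m and x of lip_b in the frame of card above 0.006 m) or (x of lip_b in the frame of card below -0.006 m and x of lip_a in the frame of card above 0.006 m)) and z of each of lip_a, lip_b in the frame of card below -0.008 m and y of clip in the frame of card between -0.03 and 0.03 m and angle between the x axis of clip and the y axis of card, either way round below 0.3 rad and contact force between clip and station below 0.5 N and contact force between the fingers and clip above 3 N and linear speed of clip below 0.02 m/s); the arm keeps its last pose, push and grip.
It fails at once if a bystander is moved more than 30 mm (distance of any of jar, tape_roll, flask, beaker, spatula, slip_box from where it was at the start of the episode above 0.03 m).
It fails at once if a bystander is knocked over (angle between any of jar, tape_roll, flask, beaker, slip_box's own z axis and vertical above 0.5 rad).
It also fails if it takes over 51 s, if anything falls off the work surface, if the arm or the gripper's body presses on something with over 40 N, if the wrist force passes 120 N, or if a joint passes its speed limit or range.

ROBOT

A 6-joint arm with a two-finger parallel gripper is mounted at the origin on the work surface. World frame = base frame: x ahead of the robot, y to its left, z up, the work surface at z = 0. Lengths are in m, angles in degrees, forces in N, time in s.
With the tool pointing down it reaches from about 0.4 to 0.825 m from the base axis. Payload 7 kg.
Tool frame: the origin (TCP) lies on the centre line of the jaws, within the pads' length; the fingertips stand 14 mm ahead of it and the grasp point (between the pads) lies 5 mm behind it; z points along the fingers, x is the direction in which the jaws open and shut, and the axes are right-handed (so a half turn about z gives the same grasp; the last joint's range is limited). The gripper opens to 88 mm and grips with 3 to 60 N. Pads are 19 mm wide; open, the fingers measure 130 mm over their backs; the gripper's body (78 mm by 193 mm) begins 47 mm behind the grasp point.
Start: joints at [79.819, 20.546, 0.682, 0, -70.136, -16.507], TCP at [0.303, 0.603, 0.206] pointing down, gripper open.
Joint ranges: [-176.03, 176.03], [-82.01, 121.73], [-58.28, 71.71], [-173.87, 95.51], [-174.79, -0.11], [-173.66, 173.66]. Speed limits (degrees/s): [136.94, 136.94, 172.46, 180, 180, 180].

INTERFACE

Orientations are given as [roll, pitch, yaw] about the fixed x, y, z axes, in that order (R = Rz(yaw) Ry(pitch) Rx(roll)).
In Python, from plant import * gives the robot as it stands.
- The arm moves only by the shell command python3 -m handwheel 'ROWS' [OPENING]. ROWS is JSON, a list of rows, each a list of 2 entries, a list of its own where there are three numbers: the shift along the tool's x, y, z each as a share of 0.2 m, from -1 to 1, then the turn, a rotation vector about the tool's x, y, z each as a share of 360 degrees, from -1 to 1. In form: [[[tx, ty, tz], [ax, ay, az]], ...]. A call has 1 to 5 rows; each row is the pose to reach, as a shift and turn from the pose commanded when the call began, along the tool's axes at that moment, turning the shorter way round; what a row does not reach only later rows make up. A row lasts 1/12 s, in which the tool goes at most 41.7 mm and 7.16 degrees, less where a joint would pass 70% of its speed; a pose out of reach is approached as far as the arm can. A call with a number of a shift or a turn outside -1 to 1 is refused whole. A call with a gripper value outside its range is refused whole. OPENING is the closure, from -1 (fully open) to 1 (shut), set as the call begins (- or left out, the last holds). The fingers move at their own pace and stop on an object; the grip force is fixed at half the most. Time passes only in rows, so rows that repeat a pose let the fingers close. It gives the time, the measured TCP pose, the force and the opening at its end, in the units of the state.
- get_obs(): the state, without advancing time (a new reading comes with each control period).
- snapshot(name): name is "side" or "top"; returns a dict with "color" (400x640x3 uint8, red, green, blue), "z_map" (400x640 float32, m along the optical axis (not along the pixel's ray), 0 where there is no reading), "intrinsics" (3x3 intrinsics, pixels), "rvec" (rotation vector, rad) and "tvec" (3), from world to camera coordinates, as OpenCV has them. Camera axes: x right, y down, z forward; pixel columns grow to the right and rows downward; lengths in m; the calibration is good to about 2 mm. A picture is of the moment at which its call begins.
- close_job(): hands the job in, once; it reports no verdict.
The state is a dict: "clock": time; "joint_pos": joint angles; "qvel": joint speeds; "tau": joint torques, N m; "tool_pos": TCP position; "orientation": TCP orientation; "force": force on the tool from outside, world axes, zero at the start; "moment": the same for the moment, N m; "opening": finger opening in m.
Only numpy, scipy, OpenCV 4.12 (cv2) and the standard library are available. Lean on these libraries where they do the work, as an engineer would, in place of code of your own. Each camera call takes 0.05 s, during which the arm holds its last target. There are 200 camera calls.

## Working session

There is one attempt and no reset: what is moved stays moved. The work goes in short steps, Python scripts to look and compute and a shell command to move; the robot and the scene stay as the last step left them, time stands still between calls to the robot, and variables do not carry over. Pictures are saved under pics/ and viewed, about 8 in all and at most 12, crops included, and the job is handed in when it is done.

```bash
mkdir -p pics
cat > h.py <<'E'
from plant import *
import numpy as np, cv2
from scipy.spatial.transform import Rotation as R
def cloud(s):
    K=s["intrinsics"];z=s["z_map"];v,u=np.mgrid[:400,:640]
    p=np.stack([(u-K[0,2])/K[0,0]*z,(v-K[1,2])/K[1,1]*z,z],-1)
    Rm=cv2.Rodrigues(np.array(s["rvec"],float))[0];t=np.array(s["tvec"]).ravel()
    w=(p-t)@Rm; w[z<=0]=np.nan; return w
def save(s,n): cv2.imwrite("pics/"+n,s["color"][...,::-1])
E
python3 - <<'E'
from h import *
o=get_obs();print(o)
for n in("top","side"):
    s=snapshot(n);save(s,n+"1.png");np.save(n+"1.npy",cloud(s));np.save(n+"c.npy",s["color"])
    Rm=cv2.Rodrigues(np.array(s["rvec"],float))[0];print(n,-Rm.T@np.array(s["tvec"]).ravel(),Rm[2],s["intrinsics"][0])
E
```

```text
{'clock': 0.0, 'joint_pos': array([ 7.98182151e+01,  2.05925885e+01,  6.33211843e-01, -2.07755700e-02,
       -7.01360979e+01, -1.65056592e+01]), 'qvel': array([-0.06642901,  0.02135567, -0.02671778,  0.05306358,  0.11880078,
        0.00817871]), 'tau': array([ 1.01264664e-03, -5.82710230e+01,  2.93047392e+01,  6.99697226e+00,
        6.80483630e-03, -1.60551522e-04]), 'tool_pos': array([0.30295744, 0.60259717, 0.20550337]), 'orientation': array([-1.79991597e+02, -9.70894691e-02, -1.16694527e+02]), 'force': array([ 0.05503691, -0.0288499 ,  0.01742255]), 'moment': array([-0.00068762, -0.03227888, -0.04132964]), 'opening': 0.08741911938154526}
top [ 0.468317   -0.01479543  1.38030126] [ 6.64663213e-02 -3.49387942e-04 -9.97788608e-01] [395.66799397   0.         307.28258697]
side [-0.01549624 -0.78046875  0.66538081] [ 0.52777628  0.69023885 -0.49499751] [418.15755065   0.         319.53684887]
```

View pics/top1.png

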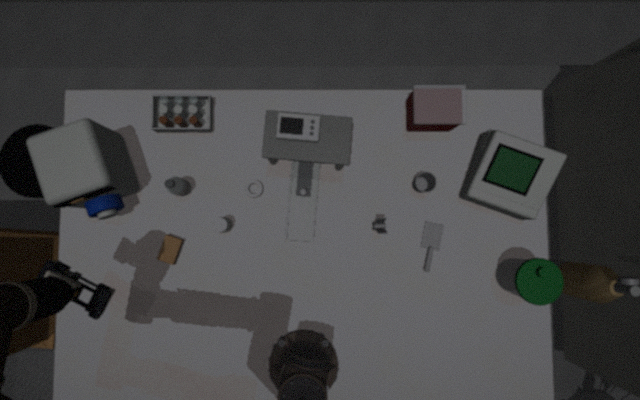

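View pics/side1.png

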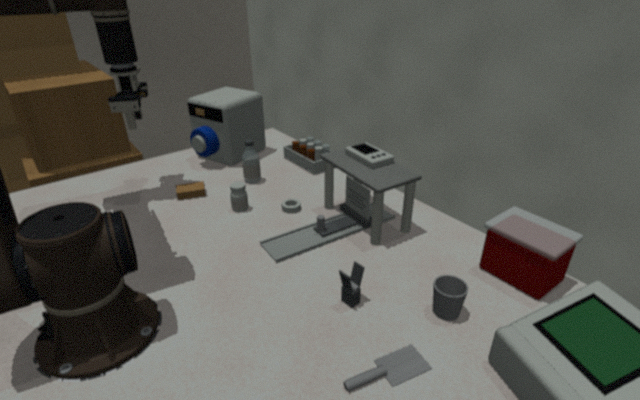

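The top view shows the shelf at (307,138), post (303,191), clip (380,223), jar (225,224), tape (255,188), beaker (423,182) and spatula (430,245). In the side view the post is at (320,220), the clip at (351,285), and the card is under the shelf at (357,190).

Run:
```python
from h import *
w=np.load("top1.npy");c=np.load("topc.npy")
def box(n,w,u0,u1,v0,v1,z0,z1):
    q=w[v0:v1,u0:u1].reshape(-1,3);q=q[(q[:,2]>z0)&(q[:,2]<z1)]
    if len(q)<3: print(n,len(q));return
    r=cv2.minAreaRect((q[:,:2]*1000).astype(np.float32));print(n,len(q),q.mean(0).round(4),np.array(r[0]).round(1),np.array(r[1]).round(1),round(r[2],1))
box("shelf",w,250,365,100,180,.15,.187)
box("post",w,295,312,182,200,.045,.07)
box("tongue",w,280,330,160,245,.004,.03)
box("clip",w,362,398,205,240,.03,.12)
box("cliptop",w,362,398,205,240,.085,.12)
box("jar",w,205,240,208,240,.05,.1)
box("tape",w,240,270,175,205,.01,.04)
box("beaker",w,405,440,165,200,.06,.09)
s=np.load("side1.npy")
box("S clip",s,330,375,255,312,.01,.12)
box("S cliptop",s,330,375,255,312,.09,.12)
box("S post",s,308,332,208,240,.05,.07)
box("S card",s,330,375,160,215,.05,.14)
box("S shelf",s,310,425,140,190,.172,.185)
q=w[205:240,362:398].reshape(-1,3);q=q[q[:,2]>.06];print(np.c_[q].round(3).tolist())
t=cv2.imread("pics/top1.png")[200:250,355:405];d=cv2.imread("pics/side1.png")[250:315,320:385]
a=np.hstack([cv2.resize(t,(400,400),interpolation=2),cv2.resize(d,(400,400),interpolation=2)]);cv2.imwrite("pics/clip.png",np.clip(a*1.7,0,255).astype(np.uint8))
```

```text
shelf 3067 [ 0.731  -0.0253  0.1793] [744.4 -14.9] [270.1 151.3] 84.9
post 34 [ 5.859e-01 -4.000e-04  5.990e-02] [586.3  -0.9] [20.2 17.2] 88.7
tongue 2105 [0.5612 0.0007 0.0098] [555.3  -5.1] [171.6 292.8] 89.8
clip 170 [ 0.4722 -0.2565  0.0681] [ 472.3 -257.5] [39.8 48.7] 90.0
cliptop 44 [ 0.4706 -0.2572  0.0934] [ 472.3 -257. ] [49.5 29.1] 2.0
jar 205 [0.4762 0.2666 0.0793] [475.6 268.2] [46.9 48.1] 40.6
tape 147 [0.6014 0.169  0.0212] [602.1 168.5] [56.  56.2] 89.7
beaker 126 [ 0.6182 -0.4114  0.072 ] [ 616.4 -408.6] [69.1 67.5] 88.8
S clip 701 [ 0.468  -0.2616  0.0567] [ 470.2 -259.2] [38.2 54.3] 87.5
S cliptop 76 [ 0.4695 -0.2578  0.0938] [ 470.  -256.8] [52.8 28.9] 3.1
S post 47 [ 0.5818 -0.0028  0.0569] [582.1  -0.9] [23.2 20.6] 33.7
S card 779 [ 0.7036 -0.0048  0.0935] [696.3   9.7] [264.  102.8] 54.8
S shelf 1783 [ 0.7191 -0.0497  0.1784] [740.4 -14.9] [273.5 152.4] 85.3
[[0.497, -0.242, 0.095], [0.497, -0.246, 0.089], [0.497, -0.248, 0.097], [0.496, -0.251, 0.098], [0.497, -0.254, 0.096], [0.497, -0.258, 0.095], [0.497, -0.262, 0.091], [0.496, -0.264, 0.098], [0.497, -0.26
[... 1083 characters left out ...]
7, 0.079], [0.454, -0.244, 0.079], [0.454, -0.247, 0.08], [0.454, -0.249, 0.085], [0.454, -0.252, 0.086], [0.454, -0.255, 0.087], [0.454, -0.26, 0.082], [0.454, -0.262, 0.085], [0.454, -0.265, 0.087], [0.454, -0.269, 0.087], [0.454, -0.272, 0.085], [0.451, -0.244, 0.094], [0.451, -0.248, 0.093], [0.451, -0.251, 0.091], [0.451, -0.254, 0.092], [0.451, -0.257, 0.095], [0.451, -0.261, 0.091], [0.451, -0.264, 0.093], [0.451, -0.267, 0.097], [0.451, -0.269, 0.098], [0.451, -0.272, 0.1], [0.448, -0.244, 0.094], [0.448, -0.248, 0.093], [0.448, -0.251, 0.094], [0.448, -0.254, 0.095], [0.448, -0.257, 0.094], [0.448, -0.26, 0.095], [0.448, -0.263, 0.096], [0.448, -0.267, 0.095], [0.448, -0.27, 0.096]]
```

View pics/clip.png

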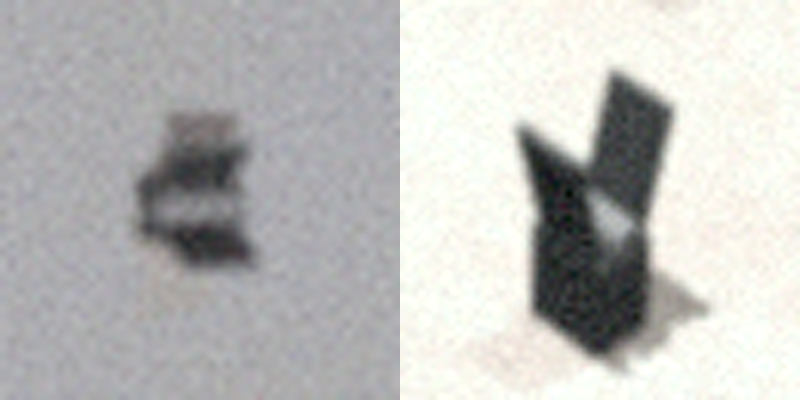

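Clip: the handles part along about world x, centre (0.471,-0.257), turned about 2.5° from x. Station x is at -5.1°, the origin is about (0.568,0.001), and the post is at (0.584,-0.001), drawn out about 9 mm. I'll grip the post across y and pull.

```bash
cat > go.py <<'E'
from h import *
import sys
o=get_obs();p=o["tool_pos"];r=R.from_euler("xyz",o["orientation"],degrees=True)
a=[float(v) for v in sys.argv[1:5]]
s=r.inv().apply(np.array(a[:3])-p)/.2
t=(r.inv()*R.from_euler("xyz",[180,0,a[3]],degrees=True)).as_rotvec(degrees=True)/360
print("t",round(o["clock"],2),"p",p.round(4),o["orientation"].round(2),"F",o["force"].round(1),"op",round(o["opening"],4),"\nshift",s.round(4),"turn",t.round(4))
E
python3 go.py .584 -.001 .206 -95.1
```

```text
t 0.1 p [0.303  0.6027 0.2056] [-1.7999e+02 -8.0000e-02 -1.1669e+02] F [ 0.  -0.   0.8] op 0.0876 
shift [ 2.0655e+00 -2.6112e+00  1.5000e-03] turn [ 0.     -0.0002 -0.06  ]
```

```bash
python3 -m handwheel '[[[0.62,-0.78,0],[0,0,0]],[[0.62,-0.78,0],[0,0,0]],[[0.62,-0.78,0],[0,0,0]],[[0.62,-0.78,0],[0,0,0]],[[0.62,-0.78,0],[0,0,0]]]'; python3 -m handwheel '[[[0.62,-0.78,0],[0,0,0]],[[0.62,-0.78,0],[0,0,0]],[[0.62,-0.78,0],[0,0,0]],[[0.62,-0.78,0],[0,0,0]],[[0.62,-0.78,0],[0,0,0]]]'; python3 go.py .584 -.001 .15 -95.1
```

```text
clock: 0.52
tool_pos: [0.3872, 0.4193, 0.2062]
orientation: [180.0, -0.1, -116.7]
force: [0.2, -0.1, 0.5]
opening: 0.0875
clock: 0.93
tool_pos: [0.4708, 0.2386, 0.2064]
orientation: [180.0, -0.0, -116.7]
force: [-0.1, 1.0, -0.5]
opening: 0.0875
t 0.93 p [0.4708 0.2386 0.2064] [ 1.7999e+02 -2.0000e-02 -1.1672e+02] F [-0.1  1.  -0.5] op 0.0875 
shift [ 0.8156 -1.0441  0.2821] turn [ 0.     -0.0001 -0.06  ]
```

```bash
python3 -m handwheel '[[[0.62,-0.78,0],[0,0,-0.06]],[[0.62,-0.78,0],[0,0,-0.06]],[[0.62,-0.78,0],[0,0,-0.06]],[[0.62,-0.78,0],[0,0,-0.06]],[[0.62,-0.78,0],[0,0,-0.06]]]'; python3 go.py .584 -.001 .12 -95.1
```

```text
clock: 1.35
tool_pos: [0.5526, 0.0627, 0.2064]
orientation: [180.0, 0.0, -94.9]
force: [0.1, 1.1, -0.2]
opening: 0.0876
t 1.35 p [0.5526 0.0627 0.2064] [ 1.7999e+02  1.0000e-02 -9.4870e+01] F [ 0.1  1.1 -0.2] op 0.0876 
shift [ 0.3043 -0.1834  0.432 ] turn [0.     0.     0.0006]
```

```bash
python3 -m handwheel '[[[0,0,0],[0,0,0]],[[0,0,0],[0,0,0]],[[0,0,0],[0,0,0]]]'; python3 go.py .584 -.001 .12 -95.1
```

```text
clock: 1.6
tool_pos: [0.5522, 0.0641, 0.206]
orientation: [180.0, -0.0, -95.2]
force: [-0.4, -0.0, -0.6]
opening: 0.0879
t 1.6 p [0.5522 0.0641 0.206 ] [ 1.7995e+02 -1.0000e-02 -9.5170e+01] F [-0.4 -0.  -0.6] op 0.0879 
shift [ 0.3097 -0.1882  0.43  ] turn [ 0.0001 -0.     -0.0002]
```

```bash
python3 -m handwheel '[[[0.31,-0.188,0],[0,0,0]],[[0.31,-0.188,0],[0,0,0]],[[0.31,-0.188,0.2],[0,0,0]],[[0.31,-0.188,0.43],[0,0,0]],[[0.31,-0.188,0.43],[0,0,0]]]'; python3 -m handwheel '[[[0,0,0],[0,0,0]],[[0,0,0],[0,0,0]]]';python3 go.py .584 -.001 .04 -95.1
python3 - <<'E'
from h import *
a=[]
for n,c in(("side",(320,215)),("top",(305,190))):
    s=snapshot(n)["color"][c[1]-70:c[1]+70,c[0]-70:c[0]+70,::-1];a.append(cv2.resize(s,(400,400),interpolation=2))
cv2.imwrite("pics/p4.png",np.clip(np.hstack(a)*1.5,0,255).astype(np.uint8))
E
```

```text
clock: 2.02
tool_pos: [0.5795, -0.0002, 0.1137]
orientation: [179.4, -0.1, -95.1]
force: [-2.1, 0.5, -2.3]
opening: 0.0873
clock: 2.18
tool_pos: [0.5852, 0.0005, 0.1221]
orientation: [-179.9, -0.0, -94.9]
force: [0.2, -0.0, 0.7]
opening: 0.0875
t 2.18 p [5.852e-01 5.000e-04 1.221e-01] [-1.7994e+02 -3.0000e-02 -9.4950e+01] F [ 0.2 -0.   0.7] op 0.0875 
shift [0.0078 0.0058 0.4103] turn [-0.0002 -0.0001  0.0004]
```

View pics/p4.png

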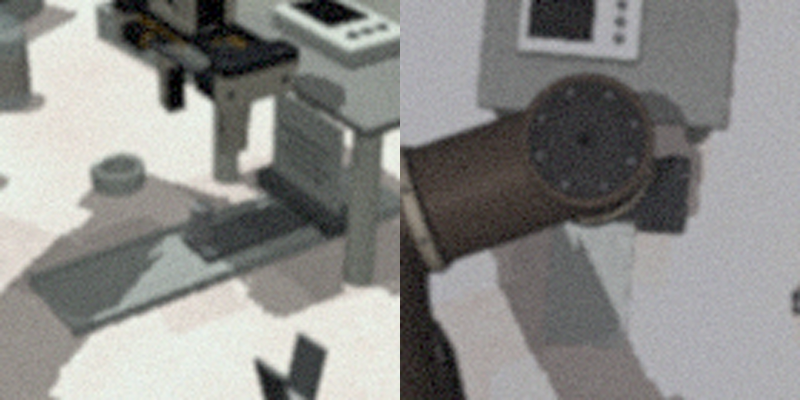

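The fingers straddle the post (at 205,210 in the left crop) and stay clear of the shelf. I'll go down, grip and pull.

```bash
python3 -m handwheel '[[[0,0,0.15],[0,0,0]],[[0,0,0.3],[0,0,0]],[[0,0,0.4],[0,0,0]],[[0,0,0.4],[0,0,0]],[[0,0,0.4],[0,0,0]]]'; python3 -m handwheel '[[[0,0,0],[0,0,0]],[[0,0,0],[0,0,0]],[[0,0,0],[0,0,0]],[[0,0,0],[0,0,0]],[[0,0,0],[0,0,0]]]' 1; python3 -m handwheel '[[[0,0,0],[0,0,0]],[[0,0,0],[0,0,0]],[[0,0,0],[0,0,0]],[[0,0,0],[0,0,0]],[[0,0,0],[0,0,0]]]'; python3 go.py .4436 .0118 .041 -95.1
```

```text
clock: 2.7
tool_pos: [0.5851, -0.0003, 0.0417]
orientation: [-180.0, -0.0, -95.0]
force: [0.1, -0.2, 0.5]
opening: 0.0878
clock: 3.12
tool_pos: [0.5848, -0.0005, 0.0413]
orientation: [-179.9, 0.0, -95.1]
force: [0.1, -0.0, 0.3]
opening: 0.0595
clock: 3.53
tool_pos: [0.5843, -0.0007, 0.0404]
orientation: [180.0, -0.0, -95.1]
force: [-0.5, -0.5, 0.4]
opening: 0.0262
t 3.53 p [ 0.5843 -0.0007  0.0404] [ 1.7999e+02 -1.0000e-02 -9.5090e+01] F [-0.5 -0.5  0.4] op 0.0262 
shift [ 3.000e-04  7.065e-01 -3.000e-03] turn [ 0. -0.  0.]
```

Still closing. I'll wait, then pull slowly in the +y tool direction.

```bash
python3 -m handwheel '[[[0,0,0],[0,0,0]],[[0,0,0],[0,0,0]],[[0,0,0],[0,0,0]],[[0,0,0],[0,0,0]]]'; python3 -m handwheel '[[[0,0.06,0],[0,0,0]],[[0,0.14,0],[0,0,0]],[[0,0.22,0],[0,0,0]],[[0,0.30,0],[0,0,0]],[[0,0.36,0],[0,0,0]]]'; python3 -m handwheel '[[[0,0.07,0],[0,0,0]],[[0,0.14,0],[0,0,0]],[[0,0.20,0],[0,0,0]],[[0,0.26,0],[0,0,0]],[[0,0.3,0],[0,0,0]]]';python3 -m handwheel '[[[0,0.01,0],[0,0,0]],[[0,0.02,0],[0,0,0]],[[0,0.03,0],[0,0,0]],[[0,0.04,0],[0,0,0]],[[0,0.05,0],[0,0,0]]]'; python3 go.py .4436 .0118 .041 -95.1
```

```text
clock: 3.87
tool_pos: [0.5844, -0.0006, 0.0404]
orientation: [180.0, -0.0, -95.1]
force: [-0.8, -0.2, 0.4]
opening: 0.0024
clock: 4.28
tool_pos: [0.5113, 0.0057, 0.0404]
orientation: [180.0, -0.0, -95.1]
force: [-0.2, -0.5, -0.6]
opening: 0.0008
clock: 4.7
tool_pos: [0.4518, 0.011, 0.0405]
orientation: [180.0, 0.0, -95.1]
force: [1.0, 0.7, -0.1]
opening: 0.0004
clock: 5.12
tool_pos: [0.4432, 0.012, 0.0404]
orientation: [-180.0, -0.0, -95.1]
force: [0.6, 0.5, -0.1]
opening: 0.0004
t 5.12 p [0.4432 0.012  0.0404] [-180.     -0.    -95.09] F [ 0.6  0.5 -0.1] op 0.0004 
shift [ 0.0009 -0.0023 -0.0029] turn [-0. -0.  0.]
```

The fingers closed fully, so they missed the post. I'll look again.

Run:
```python
from h import *
a=[]
for n,c in(("side",(310,215)),("top",(305,190))):
    S=snapshot(n);np.save(n+"2.npy",cloud(S));s=S["color"][c[1]-80:c[1]+80,c[0]-80:c[0]+80,::-1];a.append(cv2.resize(s,(400,400),interpolation=2))
cv2.imwrite("pics/p5.png",np.clip(np.hstack(a)*1.5,0,255).astype(np.uint8))
w=np.load("top2.npy");q=w[170:205,290:320].reshape(-1,3);q=q[(q[:,2]>.03)&(q[:,2]<.07)];print(len(q),q.mean(0),q.min(0),q.max(0))
w=np.load("side2.npy");q=w[195:245,295:345].reshape(-1,3);q=q[(q[:,2]>.03)&(q[:,2]<.07)];print(len(q),q.mean(0),q.min(0),q.max(0))
```

```text
38 [ 0.58499696 -0.00075428  0.05810964] [ 0.57561036 -0.01099756  0.03409629] [0.59473054 0.00920299 0.06686271]
168 [0.62956839 0.03253535 0.04444954] [ 0.57051499 -0.01301265  0.03004285] [0.71328053 0.10871734 0.06206419]
```

View pics/p5.png

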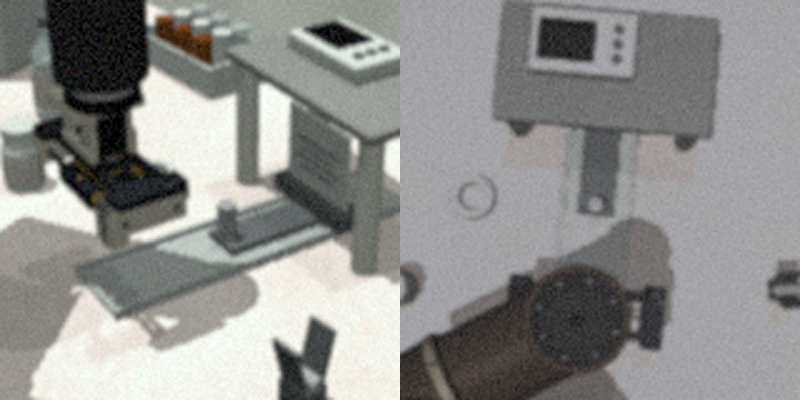

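Run:
```python
from h import *
for n,c in(("side",(310,215)),("top",(305,190))):
    S=snapshot(n);
    for P in ([.4432,.012,.040],[.4432,.012,.026],[.585,-.001,.06]):
        u=cv2.projectPoints(np.array([P]),S["rvec"],S["tvec"],S["intrinsics"],None)[0].ravel(); print(n,P,u.round(1),((u-np.array(c)+80)*2.5).round())
w=np.load("side2.npy")[190:235,240:330].reshape(-1,3)
k=(abs(w[:,0]-.4432)<.06)&(abs(w[:,1]-.012)<.1)
q=w[k]
for a in np.arange(.02,.14,.01):
    m=q[(q[:,2]>=a)&(q[:,2]<a+.01)]
    if len(m):print(round(a,2),len(m),m.min(0).round(3),m.max(0).round(3))
```

```text
side [0.4432, 0.012, 0.04] [275.3 238.3] [113. 258.]
side [0.4432, 0.012, 0.026] [275.6 242.7] [114. 269.]
side [0.585, -0.001, 0.06] [320.9 216.3] [227. 203.]
top [0.4432, 0.012, 0.04] [299.2 234.3] [186. 311.]
top [0.4432, 0.012, 0.026] [299.3 234.2] [186. 310.]
top [0.585, -0.001, 0.06] [303.  191.9] [195. 205.]
0.06 29 [ 0.43  -0.007  0.061] [0.451 0.03  0.07 ]
0.07 33 [ 0.43  -0.006  0.07 ] [0.453 0.029 0.079]
0.08 19 [ 0.43  -0.005  0.08 ] [0.435 0.027 0.09 ]
0.09 19 [ 0.429 -0.007  0.09 ] [0.435 0.033 0.1  ]
0.1 11 [ 0.43  -0.005  0.101] [0.434 0.016 0.107]
0.12 51 [ 0.397 -0.081  0.125] [0.469 0.102 0.13 ]
0.13 188 [ 0.396 -0.081  0.13 ] [0.475 0.099 0.14 ]
```

The pictures and the depth map agree that the fingertips are at z≈0.060, not the 0.026 the state implies. The real tool is about 34 mm higher than reported, while x and y agree. I'll apply that offset, watch the force, and retry.

```bash
python3 -m handwheel '[[[0,0,-0.2],[0,0,0]],[[0,0,-0.2],[0,0,0]],[[0,0,-0.2],[0,0,0]],[[0,0,-0.2],[0,0,0]]]' -1; python3 -m handwheel '[[[0,-0.2,0],[0,0,0]],[[0,-0.4,0],[0,0,0]],[[0,-0.58,0],[0,0,0]],[[0,-0.71,0],[0,0,0]],[[0,-0.71,0],[0,0,0]]]'; python3 -m handwheel '[[[0,0,0],[0,0,0]],[[0,0,0],[0,0,0]],[[0,0,0],[0,0,0]]]'; python3 go.py .585 -.001 .012 -95.1
```

```text
clock: 5.65
tool_pos: [0.4431, 0.0121, 0.0806]
orientation: [-180.0, 0.0, -95.1]
force: [-0.6, 0.6, -1.4]
opening: 0.0215
clock: 6.07
tool_pos: [0.5885, -0.0012, 0.0787]
orientation: [180.0, -0.1, -95.1]
force: [1.0, 0.3, -1.3]
opening: 0.0549
clock: 6.32
tool_pos: [0.5831, -0.0007, 0.0799]
orientation: [179.9, -0.0, -95.1]
force: [0.4, 0.4, -0.3]
opening: 0.075
t 6.32 p [ 0.5831 -0.0007  0.0799] [ 1.7992e+02 -2.0000e-02 -9.5090e+01] F [ 0.4  0.4 -0.3] op 0.075 
shift [ 3.000e-04 -1.020e-02  3.393e-01] turn [ 0.0002 -0.0001  0.    ]
```

```bash
python3 -m handwheel '[[[0,-0.01,0],[0,0,0]],[[0,-0.01,0.1],[0,0,0]],[[0,-0.01,0.2],[0,0,0]],[[0,-0.01,0.27],[0,0,0]],[[0,-0.01,0.3],[0,0,0]]]';  python3 -m handwheel '[[[0,0,0.02],[0,0,0]],[[0,0,0.04],[0,0,0]],[[0,0,0.04],[0,0,0]]]'; python3 go.py .585 -.001 .012 -95.1
python3 - <<'E'
from h import *
S=snapshot("side");w=cloud(S);np.save("side3.npy",w)
cv2.imwrite("pics/p6.png",np.clip(cv2.resize(S["color"][145:285,220:420,::-1],(700,490),interpolation=2)*1.5,0,255).astype(np.uint8))
E
```

```text
clock: 6.73
tool_pos: [0.5848, -0.0009, 0.019]
orientation: [179.9, -0.0, -95.1]
force: [-0.2, 0.5, 0.8]
opening: 0.0878
clock: 6.98
tool_pos: [0.5864, -0.0007, 0.0126]
orientation: [-180.0, 0.0, -95.1]
force: [-0.3, -0.4, 0.4]
opening: 0.0874
t 6.98 p [ 0.5864 -0.0007  0.0126] [-1.7998e+02  1.0000e-02 -9.5070e+01] F [-0.3 -0.4  0.4] op 0.0874 
shift [0.0022 0.007  0.0027] turn [-0.      0.      0.0001]
```

View pics/p6.png

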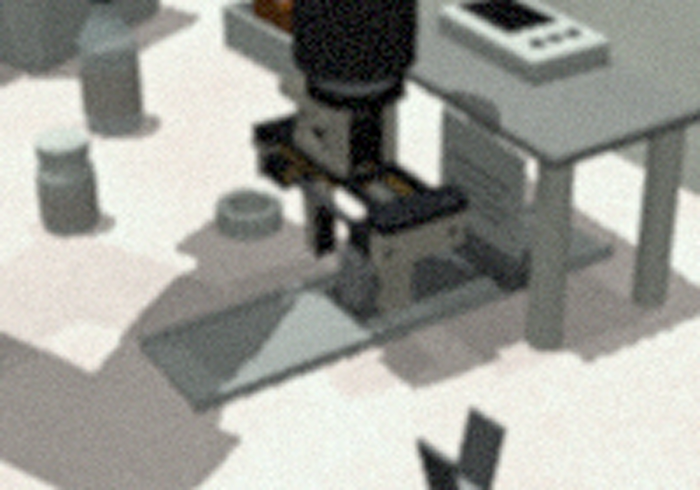

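The fingers now straddle the post at (360,275), with the tips below its top. I'll close on it.

```bash
python3 -m handwheel '[[[0,0,0],[0,0,0]],[[0,0,0],[0,0,0]],[[0,0,0],[0,0,0]],[[0,0,0],[0,0,0]],[[0,0,0],[0,0,0]]]' 1; python3 -m handwheel '[[[0,0,0],[0,0,0]],[[0,0,0],[0,0,0]],[[0,0,0],[0,0,0]],[[0,0,0],[0,0,0]],[[0,0,0],[0,0,0]]]'; python3 -m handwheel '[[[0,0,0],[0,0,0]],[[0,0,0],[0,0,0]],[[0,0,0],[0,0,0]],[[0,0,0],[0,0,0]],[[0,0,0],[0,0,0]]]'; python3 go.py .4436 .0118 .012 -95.1
```

```text
clock: 7.45
tool_pos: [0.5865, -0.0008, 0.0127]
orientation: [-180.0, 0.0, -95.1]
force: [0.1, -0.2, -0.0]
opening: 0.0598
clock: 7.87
tool_pos: [0.5864, -0.0008, 0.0124]
orientation: [180.0, -0.0, -95.1]
force: [-0.7, 0.4, -0.2]
opening: 0.0263
clock: 8.28
tool_pos: [0.5868, 0.0002, 0.0124]
orientation: [-179.9, 0.1, -95.1]
force: [0.0, 5.4, -1.8]
opening: 0.0218
t 8.28 p [5.868e-01 2.000e-04 1.240e-02] [-1.7995e+02  7.0000e-02 -9.5080e+01] F [ 0.   5.4 -1.8] op 0.0218 
shift [0.0057 0.7185 0.0015] turn [-0.0001  0.0002  0.0001]
```

Gripped at 21.8 mm. Pulling now.

```bash
python3 -m handwheel '[[[0,0.06,0],[0,0,0]],[[0,0.14,0],[0,0,0]],[[0,0.22,0],[0,0,0]],[[0,0.30,0],[0,0,0]],[[0,0.36,0],[0,0,0]]]'; python3 -m handwheel '[[[0,0.07,0],[0,0,0]],[[0,0.14,0],[0,0,0]],[[0,0.20,0],[0,0,0]],[[0,0.25,0],[0,0,0]],[[0,0.28,0],[0,0,0]]]';python3 -m handwheel '[[[0,0.02,0],[0,0,0]],[[0,0.04,0],[0,0,0]],[[0,0.06,0],[0,0,0]],[[0,0.08,0],[0,0,0]],[[0,0.08,0],[0,0,0]]]'; python3 go.py .4436 .0118 .012 -95.1
```

```text
clock: 8.7
tool_pos: [0.5149, 0.0067, 0.0125]
orientation: [-179.9, 0.1, -95.1]
force: [3.2, 3.6, -7.2]
opening: 0.0216
clock: 9.12
tool_pos: [0.4591, 0.0118, 0.0125]
orientation: [-179.9, 0.1, -95.1]
force: [3.7, 5.3, -8.6]
opening: 0.0214
clock: 9.53
tool_pos: [0.4461, 0.0131, 0.0126]
orientation: [-179.7, 0.1, -95.0]
force: [13.9, -2.4, -17.9]
opening: 0.0213
t 9.53 p [0.4461 0.0131 0.0126] [-1.7967e+02  1.3000e-01 -9.5000e+01] F [ 13.9  -2.4 -17.9] op 0.0213 
shift [0.0074 0.0117 0.0029] turn [-0.0009  0.0004  0.0003]
```

```bash
python3 -m handwheel '[[[0,0,0],[0,0,0]],[[0,0,0],[0,0,0]],[[0,0,0],[0,0,0]]]'; python3 -m handwheel '[[[0,0,0],[0,0,0]],[[0,0,0],[0,0,0]],[[0,0,0],[0,0,0]],[[0,0,0],[0,0,0]],[[0,0,0],[0,0,0]]]' -1; python3 -m handwheel '[[[0,0,0],[0,0,0]],[[0,0,0],[0,0,0]],[[0,0,0],[0,0,0]],[[0,0,0],[0,0,0]],[[0,0,0],[0,0,0]]]';python3 -m handwheel '[[[0,0,-0.2],[0,0,0]],[[0,0,-0.4],[0,0,0]],[[0,0,-0.6],[0,0,0]],[[0,0,-0.7],[0,0,0]],[[0,0,-0.7],[0,0,0]]]'; python3 go.py .471 -.257 .15 -177.5
python3 - <<'E'
from h import *
S=snapshot("side");w=cloud(S)
u=cv2.projectPoints(np.array([[.4436,.0118,.06],[.568,.001,.13]]),S["rvec"],S["tvec"],S["intrinsics"],None)[0].reshape(-1,2);print(u)
cv2.imwrite("pics/p7.png",np.clip(cv2.resize(S["color"][145:285,220:420,::-1],(700,490),interpolation=2)*1.5,0,255).astype(np.uint8))
q=w[160:250,250:340].reshape(-1,3);k=(abs(q[:,0]-.568)<.05)&(q[:,2]>.06)&(q[:,2]<.14)&(abs(q[:,1])<.07);q=q[k];print(len(q),q.mean(0),q.max(0),q.min(0))
r=cv2.minAreaRect((q[:,:2]*1000).astype(np.float32));print(r)
E
```

```text
clock: 9.78
tool_pos: [0.4461, 0.0131, 0.0126]
orientation: [-179.7, 0.1, -95.0]
force: [12.1, -1.4, -16.2]
opening: 0.0215
clock: 10.2
tool_pos: [0.4427, 0.0119, 0.0125]
orientation: [180.0, -0.0, -95.1]
force: [-0.8, -0.5, 0.2]
opening: 0.0493
clock: 10.62
tool_pos: [0.4429, 0.012, 0.0125]
orientation: [180.0, 0.0, -95.1]
force: [-0.4, 0.0, 0.6]
opening: 0.0825
clock: 11.03
tool_pos: [0.4459, 0.0129, 0.1576]
orientation: [-179.5, 0.2, -95.0]
force: [1.6, 0.0, 0.3]
opening: 0.0878
t 11.03 p [0.4459 0.0129 0.1576] [-179.53    0.21  -95.04] F [1.6 0.  0.3] op 0.0878 
shift [ 1.3335 -0.2431  0.0352] turn [-0.0007  0.0014  0.2291]
[[274.99852341 231.92075855]
 [315.29698873 195.6754836 ]]
524 [ 0.565686   -0.00142788  0.09726583] [0.57315524 0.05806177 0.1318979 ] [ 0.55938514 -0.05514574  0.06001369]
((566.55029296875, 1.3806190490722656), (113.7977066040039, 6.533246040344238), 84.47291564941406)
```

View pics/p7.png

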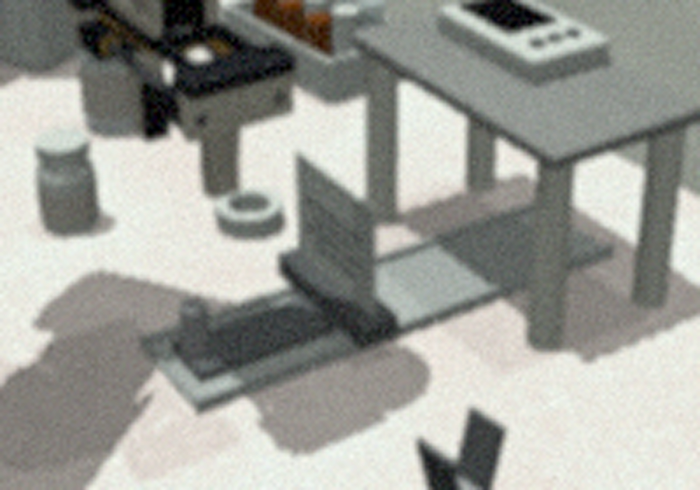

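The carriage is fully out. The card centre measures about (0.568,0.001) at -5.3°, matching the prediction. On to the clip.

```bash
python3 -m handwheel '[[[0.2,-0.04,0],[0,0,0.1]],[[0.4,-0.08,0],[0,0,0.1]],[[0.6,-0.11,0],[0,0,0.1]],[[0.8,-0.15,0],[0,0,0.1]],[[1,-0.18,0],[0,0,0.1]]]'; python3 -m handwheel '[[[0,0,0],[0,0,0.1]],[[0,0,0],[0,0,0.1]],[[0,0,0],[0,0,0.1]],[[0,0,0],[0,0,0.1]],[[0,0,0],[0,0,0.1]]]';python3 go.py .471 -.257 .11 -177.5
```

```text
clock: 11.5
tool_pos: [0.4604, -0.1921, 0.1514]
orientation: [179.9, -0.0, -131.2]
force: [0.6, 0.2, 0.8]
opening: 0.0874
clock: 11.92
tool_pos: [0.4601, -0.1906, 0.151]
orientation: [180.0, -0.1, -167.1]
force: [-0.3, 0.7, 0.4]
opening: 0.0878
t 11.92 p [ 0.4601 -0.1906  0.151 ] [ 1.7995e+02 -1.3000e-01 -1.6711e+02] F [-0.3  0.7  0.4] op 0.0878 
shift [ 0.0205 -0.3359  0.205 ] turn [ 0.0001 -0.0004  0.0289]
```

```bash
python3 -m handwheel '[[[0.01,-0.15,0],[0,0,0.029]],[[0.02,-0.336,0],[0,0,0.029]],[[0.02,-0.336,0.1],[0,0,0.029]],[[0.02,-0.336,0.2],[0,0,0.029]],[[0.02,-0.336,0.2],[0,0,0.029]]]'; python3 -m handwheel '[[[0,0,0],[0,0,0]],[[0,0,0],[0,0,0]]]';python3 go.py .471 -.257 .043 -177.5
python3 - <<'E'
from h import *
S=snapshot("side");w=cloud(S)
cv2.imwrite("pics/p8.png",np.clip(cv2.resize(S["color"][225:325,290:410,::-1],(600,500),interpolation=2)*1.5,0,255).astype(np.uint8))
q=w[225:325,290:410].reshape(-1,3)
for a in np.arange(.08,.2,.01):
    m=q[(q[:,2]>=a)&(q[:,2]<a+.01)&(abs(q[:,0]-.471)<.09)&(abs(q[:,1]+.257)<.06)]
    if len(m):print(round(a,2),len(m),m.min(0).round(3),m.max(0).round(3))
E
```

```text
clock: 12.33
tool_pos: [0.4691, -0.2564, 0.1075]
orientation: [179.8, -0.4, -177.3]
force: [-2.0, -0.1, -0.3]
opening: 0.088
clock: 12.5
tool_pos: [0.4727, -0.2567, 0.1127]
orientation: [-180.0, -0.0, -177.1]
force: [1.2, 0.5, -0.6]
opening: 0.0874
t 12.5 p [ 0.4727 -0.2567  0.1127] [-1.7998e+02 -3.0000e-02 -1.7711e+02] F [ 1.2  0.5 -0.6] op 0.0874 
shift [ 0.0085 -0.0008  0.3487] turn [-0.     -0.0001  0.0011]
0.08 80 [ 0.445 -0.273  0.08 ] [ 0.493 -0.242  0.09 ]
0.09 80 [ 0.443 -0.272  0.09 ] [ 0.497 -0.242  0.098]
0.13 45 [ 0.412 -0.272  0.133] [ 0.533 -0.246  0.14 ]
0.14 98 [ 0.411 -0.273  0.14 ] [ 0.532 -0.246  0.15 ]
0.15 89 [ 0.41  -0.272  0.15 ] [ 0.532 -0.244  0.16 ]
0.16 97 [ 0.409 -0.272  0.16 ] [ 0.532 -0.244  0.17 ]
0.17 69 [ 0.408 -0.271  0.17 ] [ 0.537 -0.248  0.18 ]
0.18 24 [ 0.519 -0.266  0.18 ] [ 0.537 -0.258  0.189]
0.19 11 [ 0.382 -0.298  0.19 ] [ 0.524 -0.225  0.2  ]
```

View pics/p8.png

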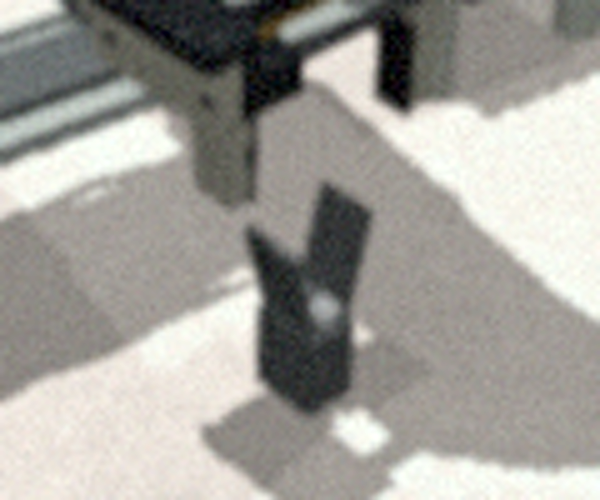

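Offset confirmed (+34 mm): the fingers are centred over the handles (tips at (225,200) and (400,105), clip at (310,270)). Descend and squeeze.

```bash
python3 -m handwheel '[[[0.005,0,0.12],[0,0,0]],[[0.005,0,0.22],[0,0,0]],[[0.005,0,0.3],[0,0,0]],[[0.005,0,0.34],[0,0,0]],[[0.005,0,0.34],[0,0,0]]]'; python3 -m handwheel '[[[0,0,0],[0,0,0]],[[0,0,0],[0,0,0]],[[0,0,0],[0,0,0]],[[0,0,0],[0,0,0]],[[0,0,0],[0,0,0]]]' 1;python3 -m handwheel '[[[0,0,0],[0,0,0]],[[0,0,0],[0,0,0]],[[0,0,0],[0,0,0]],[[0,0,0],[0,0,0]],[[0,0,0],[0,0,0]]]';python3 -m handwheel '[[[0,0,0],[0,0,0]],[[0,0,0],[0,0,0]],[[0,0,0],[0,0,0]],[[0,0,0],[0,0,0]],[[0,0,0],[0,0,0]]]';python3 go.py .471 -.257 .16 -177.5
```

```text
clock: 12.97
tool_pos: [0.4711, -0.2564, 0.0437]
orientation: [180.0, -0.1, -177.1]
force: [0.5, 0.1, 0.6]
opening: 0.0877
clock: 13.38
tool_pos: [0.4721, -0.2569, 0.0452]
orientation: [-180.0, 0.1, -177.1]
force: [-0.7, -0.3, 0.6]
opening: 0.06
clock: 13.8
tool_pos: [0.4695, -0.2577, 0.0467]
orientation: [-179.9, -0.2, -177.1]
force: [-13.2, -0.2, 29.5]
opening: 0.031
clock: 14.22
tool_pos: [0.4694, -0.2577, 0.0468]
orientation: [-179.9, -0.2, -177.1]
force: [-12.6, 0.1, 29.2]
opening: 0.0306
t 14.22 p [ 0.4694 -0.2577  0.0468] [-179.93   -0.2  -177.09] F [-12.6   0.1  29.2] op 0.0306 
shift [-0.0062  0.0025 -0.5662] turn [-0.0002 -0.0006  0.0011]
```

```bash
python3 -m handwheel '[[[0,0,-0.05],[0,0,0]],[[0,0,-0.1],[0,0,0]],[[0,0,-0.2],[0,0,0]],[[0,0,-0.3],[0,0,0]],[[0,0,-0.4],[0,0,0]]]'; python3 -m handwheel '[[[0,0,-0.1],[0,0,0]],[[0,0,-0.2],[0,0,0]],[[0,0,-0.3],[0,0,0]],[[0,0,-0.35],[0,0,0]],[[0,0,-0.35],[0,0,0]]]'; python3 -m handwheel '[[[0,0,0],[0,0,0]],[[0,0,0],[0,0,0]],[[0,0,0],[0,0,0]]]';python3 go.py .568 .001 .2 -185.2
python3 - <<'E'
from h import *
S=snapshot("side");w=cloud(S);np.save("side9.npy",w)
o=get_obs()["tool_pos"]
u=cv2.projectPoints(o[None],S["rvec"],S["tvec"],S["intrinsics"],None)[0].ravel().astype(int);print(u)
c=S["color"][max(u[1]-75,0):u[1]+45,u[0]-60:u[0]+60,::-1]
cv2.imwrite("pics/p9.png",np.clip(cv2.resize(c,(600,600),interpolation=2)*1.7,0,255).astype(np.uint8))
E
```

```text
clock: 14.63
tool_pos: [0.4718, -0.2567, 0.1256]
orientation: [180.0, 0.0, -177.1]
force: [0.0, -0.1, -0.4]
opening: 0.0273
clock: 15.05
tool_pos: [0.4732, -0.2572, 0.1972]
orientation: [-179.9, 0.3, -177.1]
force: [0.2, 0.1, -0.4]
opening: 0.0276
clock: 15.3
tool_pos: [0.4709, -0.2566, 0.1931]
orientation: [180.0, -0.1, -177.2]
force: [0.1, 0.3, -1.0]
opening: 0.0273
t 15.3 p [ 0.4709 -0.2566  0.1931] [ 1.7996e+02 -1.2000e-01 -1.7716e+02] F [ 0.1  0.3 -1. ] op 0.0273 
shift [-0.5488  1.2623 -0.0349] turn [ 0.0001 -0.0004  0.0223]
[353 230]
```

View pics/p9.png

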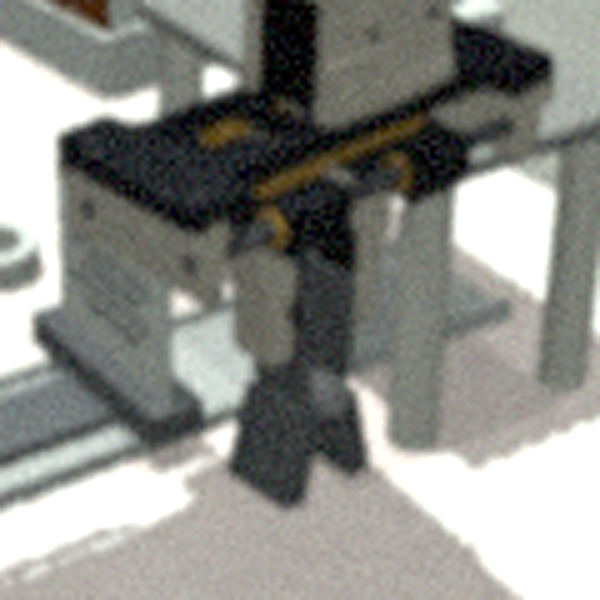

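The clip is held wide open and upright between the fingers, with its jaws spread at (270,490) and (360,465). I'll measure its lips.

```bash
python3 - <<'E'
from h import *
w=np.load("side9.npy");c=None
q=w.reshape(-1,3);q=q[(abs(q[:,0]-.471)<.06)&(abs(q[:,1]+.257)<.04)&(q[:,2]>.04)]
for a in np.arange(.08,.28,.01):
    m=q[(q[:,2]>=a)&(q[:,2]<a+.01)]
    if len(m):print(round(a,2),len(m),m.min(0).round(3),m.max(0).round(3))
E
python3 go.py .568 .001 .2 -185.2
```

```text
0.14 22 [ 0.444 -0.275  0.147] [ 0.495 -0.245  0.15 ]
0.15 115 [ 0.444 -0.276  0.15 ] [ 0.494 -0.24   0.16 ]
0.16 104 [ 0.446 -0.276  0.16 ] [ 0.491 -0.241  0.17 ]
0.17 109 [ 0.448 -0.276  0.17 ] [ 0.491 -0.239  0.18 ]
0.18 105 [ 0.452 -0.277  0.18 ] [ 0.486 -0.241  0.19 ]
0.19 109 [ 0.453 -0.277  0.19 ] [ 0.484 -0.241  0.2  ]
0.2 64 [ 0.455 -0.275  0.2  ] [ 0.483 -0.244  0.21 ]
0.21 78 [ 0.44  -0.272  0.211] [ 0.501 -0.248  0.22 ]
0.22 127 [ 0.439 -0.271  0.22 ] [ 0.499 -0.245  0.23 ]
0.23 139 [ 0.438 -0.272  0.23 ] [ 0.501 -0.244  0.24 ]
0.24 134 [ 0.438 -0.272  0.24 ] [ 0.503 -0.245  0.25 ]
0.25 103 [ 0.436 -0.271  0.25 ] [ 0.505 -0.247  0.26 ]
0.26 70 [ 0.434 -0.27   0.26 ] [ 0.506 -0.255  0.27 ]
0.27 23 [ 0.424 -0.273  0.27 ] [ 0.505 -0.247  0.28 ]
t 15.35 p [ 0.471  -0.2566  0.1932] [ 1.7996e+02 -1.2000e-01 -1.7716e+02] F [-0.4  0.4 -1.1] op 0.0277 
shift [-0.5484  1.2625 -0.0344] turn [ 0.0001 -0.0003  0.0223]
```

```bash
python3 -m handwheel '[[[0,0.1,-0.14],[0,0,0]],[[-0.1,0.25,-0.14],[0,0,0]],[[-0.2,0.42,-0.14],[0,0,0]],[[-0.3,0.6,-0.14],[0,0,0]],[[-0.36,0.75,-0.14],[0,0,0]]]'; python3 -m handwheel '[[[0,0.05,0],[0,0,0.022]],[[0,0.1,0],[0,0,0.022]],[[0,0.1,0],[0,0,0.022]],[[0,0.1,0],[0,0,0.022]],[[0,0.1,0],[0,0,0.022]]]';python3 go.py .569 .002 .22 -185.2
```

```text
clock: 15.77
tool_pos: [0.5371, -0.1014, 0.2217]
orientation: [180.0, -0.0, -177.2]
force: [1.1, -0.2, -0.3]
opening: 0.0276
clock: 16.18
tool_pos: [0.5349, -0.0838, 0.222]
orientation: [-180.0, -0.0, 175.0]
force: [-0.9, -0.5, -0.7]
opening: 0.0276
t 16.18 p [ 0.5349 -0.0838  0.222 ] [-1.7998e+02 -5.0000e-02  1.7498e+02] F [-0.9 -0.5 -0.7] op 0.0276 
shift [-0.1325  0.4421  0.0098] turn [-0.0001 -0.0001  0.0005]
```

```bash
python3 -m handwheel '[[[-0.04,0.12,0],[0,0,0]],[[-0.08,0.25,0],[0,0,0]],[[-0.11,0.36,0],[0,0,0]],[[-0.13,0.42,0],[0,0,0]],[[-0.132,0.442,0],[0,0,0]]]'; python3 -m handwheel '[[[0,0,0],[0,0,0]],[[0,0,0],[0,0,0]],[[0,0,0],[0,0,0]],[[0,0,0],[0,0,0]]]';python3 go.py .569 .002 .158 -185.2
python3 - <<'E'
from h import *
S=snapshot("side");w=cloud(S)
cv2.imwrite("pics/p10.png",np.clip(cv2.resize(S["color"][110:250,255:395,::-1],(600,600),interpolation=2)*1.7,0,255).astype(np.uint8))
x=np.array([np.cos(np.radians(5.1)),-np.sin(np.radians(5.1))]);y=np.array([-x[1],x[0]])
q=w.reshape(-1,3);d=q[:,:2]-[.5681,.0007];s=np.c_[d@x,d@y,q[:,2]]
s=s[(abs(s[:,0])<.07)&(abs(s[:,1])<.075)&(s[:,2]>.06)]
for a in np.arange(.06,.26,.01):
    m=s[(s[:,2]>=a)&(s[:,2]<a+.01)]
    if len(m):print(round(a,2),len(m),m.min(0).round(4),m.max(0).round(4),np.median(m,0).round(4))
E
```

```text
clock: 16.6
tool_pos: [0.5699, 0.003, 0.2221]
orientation: [-180.0, -0.0, 175.0]
force: [-0.1, 0.7, -0.3]
opening: 0.0274
clock: 16.93
tool_pos: [0.5689, 0.0014, 0.2226]
orientation: [180.0, 0.0, 174.9]
force: [0.5, -0.2, -0.4]
opening: 0.0273
t 16.93 p [0.5689 0.0014 0.2226] [1.8000e+02 1.0000e-02 1.7488e+02] F [ 0.5 -0.2 -0.4] op 0.0273 
shift [-3.00e-04  3.10e-03  3.23e-01] turn [0.     0.     0.0002]
0.06 66 [-0.0053 -0.0545  0.0603] [-0.0002  0.052   0.0697] [-0.0025 -0.0033  0.0646]
0.07 73 [-0.0051 -0.0544  0.0701] [0.     0.0533 0.08  ] [-0.0024 -0.0058  0.0745]
0.08 65 [-0.0045 -0.0523  0.0801] [0.0001 0.0522 0.0897] [-0.0025 -0.004   0.0847]
0.09 74 [-0.0049 -0.0562  0.0902] [0.0002 0.0554 0.0997] [-0.0024 -0.0064  0.0951]
0.1 71 [-0.0053 -0.0523  0.1005] [0.0005 0.0547 0.1099] [-0.0024 -0.0053  0.1053]
0.11 70 [-0.0039 -0.0571  0.11  ] [0.001  0.0564 0.1196] [-0.0023 -0.001   0.115 ]
0.12 88 [-0.0045 -0.0529  0.12  ] [0.0027 0.0577 0.1299] [-0.0022 -0.0059  0.1253]
0.13 17 [-0.0039 -0.048   0.13  ] [0.0006 0.0533 0.1321] [-0.0023  0.0047  0.1307]
0.17 30 [-0.0252 -0.0183  0.1747] [0.0218 0.0164 0.1799] [-0.0129 -0.0105  0.1781]
0.18 70 [-0.0255 -0.0188  0.1803] [0.0244 0.0198 0.19  ] [-0.0146 -0.0108  0.1846]
0.19 71 [-0.024  -0.0196  0.1901] [0.0217 0.019  0.2   ] [-0.0165 -0.0121  0.1946]
0.2 66 [-0.0203 -0.0195  0.2001] [0.0176 0.016  0.2099] [-0.013  -0.0133  0.2042]
0.21 77 [-0.0181 -0.0202  0.2101] [0.0146 0.0183 0.22  ] [-0.0129 -0.0117  0.2159]
0.22 68 [-0.0147 -0.0197  0.2211] [0.0135 0.0159 0.23  ] [-0.0014 -0.009   0.2262]
0.23 49 [-0.0147 -0.0202  0.2301] [0.0137 0.0164 0.2393] [ 0.0084 -0.0045  0.2343]
0.24 67 [-0.0308 -0.0154  0.2402] [0.0305 0.0166 0.2499] [ 0.0089 -0.0087  0.2461]
0.25 92 [-0.0315 -0.0161  0.25  ] [0.0303 0.0139 0.26  ] [ 0.008  -0.0095  0.2554]
```

View pics/p10.png

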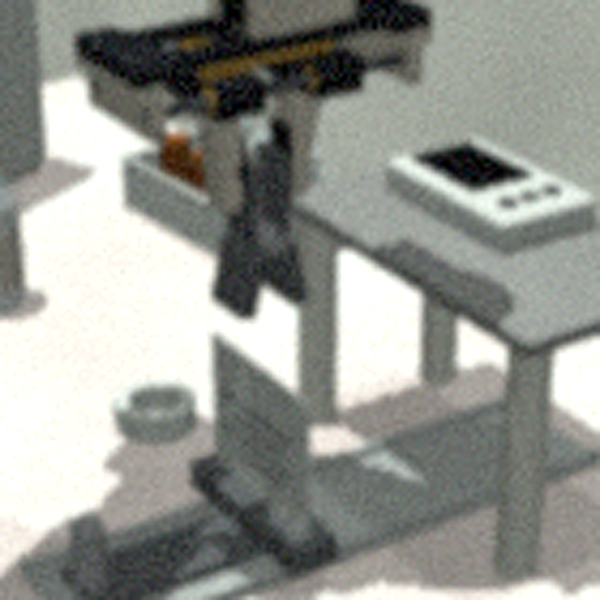

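The clip (260,240) sits centred over the card: jaw centre -0.5 mm, card centre -0.4 mm, and within about 1 mm in y. Descending 64 mm.

```bash
python3 -m handwheel '[[[0,0,0.05],[0,0,0]],[[0,0,0.1],[0,0,0]],[[0,0,0.14],[0,0,0]],[[0,0,0.18],[0,0,0]],[[0,0,0.2],[0,0,0]]]'; python3 -m handwheel '[[[0,0,0.03],[0,0,0]],[[0,0,0.06],[0,0,0]],[[0,0,0.09],[0,0,0]],[[0,0,0.11],[0,0,0]],[[0,0,0.12],[0,0,0]]]'; python3 -m handwheel '[[[0,0,0],[0,0,0]],[[0,0,0],[0,0,0]],[[0,0,0],[0,0,0]],[[0,0,0],[0,0,0]]]';python3 go.py .569 .002 .158 -185.2
python3 - <<'E'
from h import *
S=snapshot("side");w=cloud(S)
cv2.imwrite("pics/p11.png",np.clip(cv2.resize(S["color"][130:250,265:385,::-1],(600,600),interpolation=2)*1.7,0,255).astype(np.uint8))
x=np.array([np.cos(np.radians(5.1)),-np.sin(np.radians(5.1))]);y=np.array([-x[1],x[0]])
q=w.reshape(-1,3);d=q[:,:2]-[.5681,.0007];s=np.c_[d@x,d@y,q[:,2]]
s=s[(abs(s[:,0])<.07)&(abs(s[:,1])<.075)&(s[:,2]>.09)]
for a in np.arange(.09,.2,.01):
    m=s[(s[:,2]>=a)&(s[:,2]<a+.01)]
    if len(m):print(round(a,2),len(m),m.min(0).round(4),m.max(0).round(4),np.median(m,0).round(4))
E
```

```text
clock: 17.4
tool_pos: [0.5683, 0.0021, 0.1805]
orientation: [-180.0, -0.1, 174.9]
force: [-0.5, -0.1, -1.3]
opening: 0.0273
clock: 17.82
tool_pos: [0.5689, 0.0023, 0.1577]
orientation: [-180.0, -0.0, 174.9]
force: [-0.3, 0.1, -0.9]
opening: 0.0276
clock: 18.15
tool_pos: [0.5694, 0.0023, 0.1588]
orientation: [180.0, 0.0, 174.9]
force: [-0.1, -1.4, -0.8]
opening: 0.0275
t 18.15 p [0.5694 0.0023 0.1588] [1.7999e+02 4.0000e-02 1.7494e+02] F [-0.1 -1.4 -0.8] op 0.0275 
shift [ 0.0018 -0.0019  0.0042] turn [0.     0.0001 0.0004]
0.09 45 [-0.0054 -0.0531  0.09  ] [-0.0002  0.0389  0.0994] [-0.0025 -0.0207  0.0942]
0.1 43 [-0.0047 -0.055   0.1   ] [0.0004 0.0003 0.1098] [-0.002  -0.03    0.1042]
0.11 75 [-0.0246 -0.0554  0.1102] [0.0245 0.0574 0.1199] [-0.0026 -0.0151  0.1162]
0.12 121 [-0.0245 -0.0541  0.12  ] [0.0237 0.0554 0.13  ] [-0.0028 -0.0142  0.1254]
0.13 69 [-0.0217 -0.041   0.1301] [0.0204 0.0187 0.14  ] [-0.0113 -0.0139  0.1345]
0.14 58 [-0.0201 -0.0177  0.1401] [0.0175 0.0191 0.1499] [-0.0148 -0.0113  0.1453]
0.15 60 [-0.0173 -0.0193  0.1501] [0.0145 0.0176 0.16  ] [-0.0096 -0.0123  0.1545]
0.16 73 [-0.0146 -0.0229  0.1601] [0.0147 0.0177 0.1699] [-0.0019 -0.0062  0.1644]
0.17 35 [-0.0141 -0.0148  0.1702] [0.0138 0.0146 0.1799] [ 0.0093 -0.0053  0.1747]
0.18 69 [-0.0293 -0.0149  0.1801] [0.029  0.0192 0.1896] [ 0.0088 -0.0075  0.1851]
0.19 82 [-0.0298 -0.0156  0.1902] [0.0288 0.0182 0.1999] [-0.0018 -0.0079  0.1944]
0.2 94 [-0.0317 -0.0148  0.2001] [0.0316 0.0177 0.2097] [ 0.0094 -0.0076  0.2049]
```

View pics/p11.png

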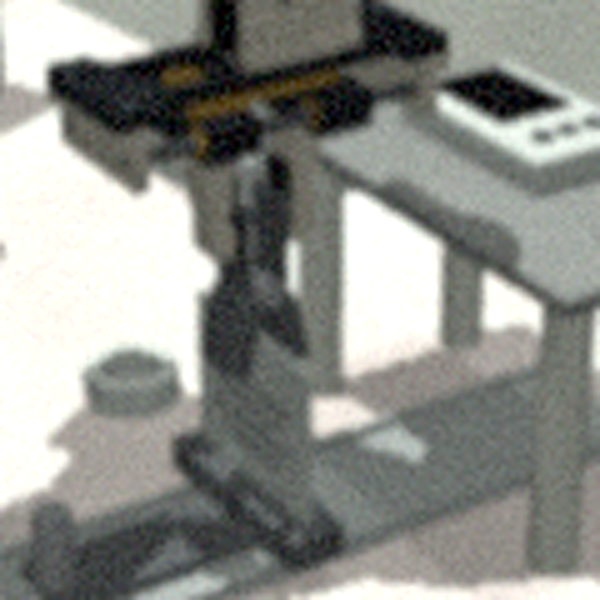

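The jaws straddle the card at (230,340) and (290,330), with lip bottoms at about 0.111 m against the 0.130 m top edge. The straddle is centred and the force is about zero. Handing in.

```bash
python3 -c "
from plant import *
print(close_job()); print(get_obs()['clock'])"
```

```text
the job is handed in; nothing more can be done
None
the job is handed in; nothing more can be done
```

I pulled the carriage out to its stop. I then lifted the spring clip by its squeezed handles and handed in at about 18 s, holding it wide open astride the middle of the card's top edge. No verdict was reported.

**Last checks before handing in**
- **Carriage:** the pull force rose to about 14 N when it met the stop. The card then measured within about 1 mm of its fully-out place.
- **Clip position:** the jaws were centred on the card to about 1 mm in both directions and square to within about 1°. The lip bottoms were about 16–19 mm below the top edge, one on each side.
- **Clip opening:** the finger gap was 27.5 mm, which matches the handles squeezed to their stop.
- **Contact:** the last force reading was 1.4 N sideways, against up to about 1 N when the arm moved freely. The depth data and the last picture showed the clip clear of the card.
- **Other things on the table:** I saw no sign that any had moved, but I did not measure them again at the end.

**What disagreed**
- **Tool height:** the reported tool height was about 34 mm lower than the cameras showed.
- **Missed grasp:** because of that, my first grasp closed above the post and moved nothing. I corrected for the offset and the second grasp held.
- **Squeezing force:** squeezing the clip pressed it onto the table with about 29 N for a moment, and this went away when I lifted it.

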